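Stand the reclined tube rack back up in its settling stand

ROBOT

A 6-joint arm with a two-finger parallel gripper is mounted at the origin on a cart in front of the work surface, level with it; the furniture and walls round the work are solid. World frame = base frame: x ahead of the robot, y to its left, z up, the work surface at z = 0. Lengths are in m, angles in rad, forces in N, time in s.
With the tool pointing down it reaches from about 0.35 to 0.975 m from the base axis. Payload 4.9 kg.
Tool frame: the origin (TCP) lies at the centre of the arm's flange, where the gripper is bolted on; the fingertips stand 173 mm ahead of it and the grasp point (between the pads) lies 155 mm ahead of it; z points along the fingers, y is the line along which they close (so a half turn about z gives the same grasp; the last joint's range is limited). The gripper opens to 85 mm and grips with 20 to 120 N. Pads are 22 mm wide; open, the fingers measure 114 mm over their backs; the gripper's body (76 mm by 85 mm) begins 54 mm behind the grasp point. The pads swing forward as they close: fully open they stand 13 mm farther back than shut.
Start: joints at [-1.24, 0.053, 1.613, -0, 1.476, -0.119], TCP at [0.272, -0.563, 0.405] pointing down, gripper open.
Joint ranges: [-3.01, 3.01], [-1.01, 2.22], [0.06, 2.58], [-1.02, 4.17], [0.09, 2.62], [-3.14, 3.14]. Speed limits (rad/s): [2.57, 2.57, 3.14, 3.14, 3.14, 3.14].

INTERFACE

Orientations are given as a rotation vector (axis times angle).
In Python, from workcell import r gives the robot as it stands.
- The arm moves only by the shell command python3 shift.py FILE [OPENING], which reads ROWS from the file FILE. ROWS is a JSON list that holds a single list of rows (three levels of brackets), with 1 to 5 rows, each of 6 numbers: dx, dy, dz in units of 20 mm, then a rotation vector rx, ry, rz in units of 0.1 rad; each row shifts and turns the commanded pose from where the row before left it, along the tool's axes as they then stand; what a row does not reach is not made up. A row lasts 1/12 s, in which the tool goes at most 0.0417 m and 0.125 rad, less where a joint would pass 70% of its speed; a pose out of reach is approached as far as the arm can. OPENING is the finger opening in m, set as the command begins (- or left out keeps the last). The fingers move at their own pace and stop on an object; the grip force is fixed at half the most. Time passes only in rows, so rows that do not move let the fingers close. It prints the time, the measured TCP pose, the force, the opening and the grip force at its end. Input that does not fit is refused with a message, and nothing moves.
- r.read_state(): the state, without advancing time (a new reading comes with each control period).
- r.get_image(name): name is "side" or "top" or "wrist"; returns the picture (384x512x3 uint8, blue, green, red); there is no depth.
- r.camera_params(name): a dict with "K" (3x3 intrinsics, pixels), "distortion" ([k1, k2, p1, p2, k3] as OpenCV has them; the pictures are not rectified), "cam_to_world" (4x4, takes a point from camera to world coordinates). Camera axes: x right, y down, z forward; pixel columns grow to the right and rows downward; lengths in m; the calibration is good to about 2 mm. A picture is of the moment at which its call begins: read the wrist's pose just before it. camera_params takes no time and is no camera call; for the wrist camera it gives the pose at the moment of the call.
- r.sign_off(): hands the job in; it is judged then, once.
The state is a dict: "time_s": time; "q": joint angles; "joint_velocities": joint speeds; "effort": joint torques, N m; "tcp_pos": TCP position; "tcp_rot": TCP orientation; "contact_force": force on the tool from outside, world axes, zero at the start; "wrist_torque": the same for the moment, N m; "width": finger opening in m; "gripper_force": force on a finger pad.
Only numpy, scipy, OpenCV 4.12 (cv2) and the standard library are available. Lean on these libraries where they do the work, as an engineer would, in place of code of your own. Each camera call takes 0.05 s, during which the arm holds its last target. There are 200 camera calls.

TASK

The blue rack of centrifuge tubes is lying back on the wire prop of its steel settling stand, and the sediment has settled. Push the rack up by its carrying handle until it stands upright and flat in the stand, easing it down once it passes its balance point so that it does not drop and stir the tubes, and push the wire prop up behind it as far as it goes. Only push with the fingers: do not pinch or lift the rack, and leave the glassware around it where it is.

Things in the scene. Friction and masses are not known exactly. Their poses are not given: they have to be found in the camera images.
- stand: Fixed steel stand. Origin on the table under the rack's upright place; x points to the back, where the rack lies over, y along the rack, z up. Base sheet x -41 to 63, y -75 to 75 mm, top face at z 8 mm. Around the rack's place: lip 20 mm high at x -33 mm, cheeks at y -63 and 63 mm, rib 6 mm high at x 18 to 24 mm that stops the rear leg sliding forward. Prop hinge line along y at x 46, z 14 mm
- rack: Loose blue rack, 0.36 kg, six capped tubes fixed in it, 60 mm deep (x), 120 mm long (y). Origin: middle of underside; z up along the tubes, x to its back. Cap tops 118 mm up, caps x -23 to 23 mm. At the start z leans 45 degrees to stand +x. It tips about its rear lower edge; balance about 27 degrees from upright: let go there, it drops at about 4 rad/s. Upright, origin is at stand z 8 mm
- rack_handle (a point): Middle of the rack's carrying handle: straight steel rod 10 mm thick, 116 mm long along the rack's y, 148 mm above the underside, carried by A-shaped wires at its two ends; 25 mm free between rod and tube caps. Fingers standing loosely either side of the rod can push it and then slow it
- rack_heel (a point): middle of the rack's rear lower edge (rack x = +30 mm, z = 0), on which it leans and tips; 8 mm above the table, at stand x = 30 mm
- prop_bar (a point): Middle of the prop's crossbar: steel wire 8 mm thick, 136 mm long along the stand's y, red sleeve 50 mm long at the middle, 64.5 mm from the hinge line. Folded out it is at stand x 89, z 62 mm; fully folded up at x 39, z 78 mm, just behind the upright rack
- prop (a joint): angle of the wire prop, rad: 0 folded out (rack lying on it), grows as the bar is pushed up and towards the rack, vertical at 0.74, stop at 0.85. The hinge is stiff (about 1 N at the bar) and stays where it is left
- beaker: small clear glass beaker, 46 mm across, 58 mm high, origin under its centre; to be left alone
- flask_empty: small stoppered clear flask, 60 mm across, 77 mm high, origin under its centre; to be left alone
- sample_vial: vial with white screw cap, 27 mm across, 65 mm high, origin under its centre; to be left alone

How it is judged:
At the end, for the whole second after the job is handed in: the rack stands upright (within 3 degrees) and flat on the stand's base, in its place between lip, rib and cheeks (within 6 mm, height within 3 mm), at rest, and the prop is folded up past the vertical (joint above 0.75 of 0.85 rad) (angle between rack's own z axis and vertical below 0.05 rad and z of rack in the frame of stand between 0.005 and 0.011 m and x of rack in the frame of stand between -0.006 and 0.006 m and y of rack in the frame of stand between -0.006 and 0.006 m and value of joint prop above 0.75 rad and linear speed of rack below 0.02 m/s); the robot touches nothing.
It fails at once if the rack is dropped or swung hard (turns faster than 3 rad/s) (angular speed of rack above 3 rad/s).
It fails at once if the rack is pinched or pushed hard (fingers press on it with more than 18 N) (contact force between the fingers and rack above 18 N).
It fails at once if the rack is lifted or tipped over (its heel rises more than 15 mm off the base) (height (world z) of rack_heel above 0.023 m).
It fails at once if the beaker, the small flask or the vial is moved (20 mm) or tipped over (distance of any of beaker, flask_empty, sample_vial from where it was at the start of the episode above 0.02 m or angle between any of beaker, flask_empty, sample_vial's own z axis and vertical above 0.4 rad).
It also fails if it takes over 54 s, if anything falls off the work surface, if the arm or the gripper's body presses on something with over 40 N, if the wrist force passes 120 N, or if a joint passes its speed limit or range.

## Working session

There is one attempt and no reset: what is moved stays moved. The work goes in short steps, Python scripts to look and compute and a shell command to move; the robot and the scene stay as the last step left them, time stands still between calls to the robot, and variables do not carry over. Pictures are saved under pics/ and viewed, at most 10 in all, crops included, and the job is handed in when it is done.

```bash
ls; mkdir -p pics; python3 - <<'E'
from workcell import r
import cv2,numpy as np
s=r.read_state(); print(s)
for n in ["side","top"]:
    cv2.imwrite(f"pics/{n}0.png",r.get_image(n)); p=r.camera_params(n); print(n,p)
E
```

```text
pics
shift.py
workcell.py
{'time_s': 0.0, 'q': array([-1.23997186e+00,  5.33161814e-02,  1.61427844e+00, -1.09692758e-05,
        1.47596767e+00, -1.19015937e-01]), 'joint_velocities': array([ 0.00092603, -0.00030697,  0.00275382, -0.00328353,  0.00037314,
       -0.00048962]), 'effort': array([-4.66621696e-04, -3.93677723e+01, -3.70177460e+01, -1.79334693e-04,
        7.02415840e-03,  3.62197525e-06]), 'tcp_pos': array([ 0.27166629, -0.56257213,  0.40349717]), 'tcp_rot': array([-3.06055340e+00, -7.00229961e-01,  3.43886243e-04]), 'contact_force': array([-0.37157813, -0.59791533, -0.18907072]), 'wrist_torque': array([ 0.04992355,  0.01583865, -0.01116934]), 'gripper_force': 0.0, 'width': 0.08522712528248515}
side {'K': array([[435.79344766,   0.        , 258.21575161],
       [  0.        , 435.79344766, 192.52397667],
       [  0.        ,   0.        ,   1.        ]]), 'distortion': array([-0.01558086,  0.        ,  0.        ,  0.        ,  0.        ]), 'cam_to_world': array([[-0.82451675, -0.32145598,  0.46565886,  0.09870202],
       [-0.56582715,  0.47339207, -0.67508487,  0.84065065],
       [-0.00342915, -0.82010121, -0.57220821,  0.6441142 ],
       [ 0.        ,  0.        ,  0.        ,  1.        ]])}
top {'K': array([[447.90097122,   0.        , 259.66770505],
       [  0.        , 447.90097122, 193.44902115],
       [  0.        ,   0.        ,   1.        ]]), 'distortion': array([-0.169947,  0.      ,  0.      ,  0.      ,  0.      ]), 'cam_to_world': array([[ 0.0175237 , -0.99582217,  0.08961652,  0.41851686],
       [-0.99972644, -0.01606241,  0.01700134,  0.2115829 ],
       [-0.01549086, -0.08988993, -0.99583123,  1.18306204],
       [ 0.        ,  0.        ,  0.        ,  1.        ]])}
```

View pics/side0.png

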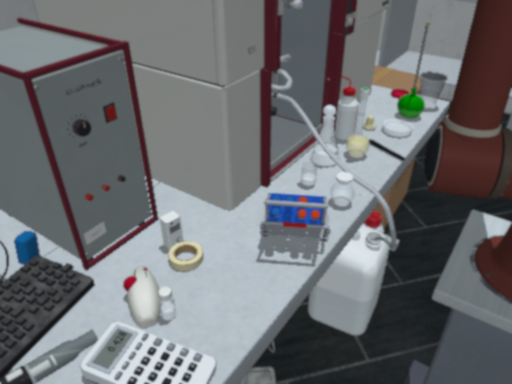

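View pics/top0.png

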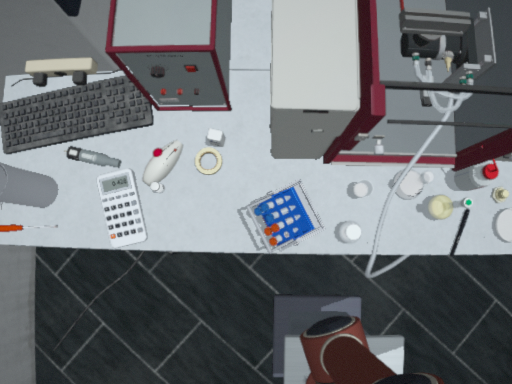

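The side view shows the rack at about (297,212), with its stand below it. The top view has it at about (283,217), with glassware at (361,189), (349,232) and others. I'll enlarge both.

```bash
python3 - <<'E'
import cv2,numpy as np
a=cv2.imread("pics/top0.png")[165:265,225:380]; b=cv2.imread("pics/side0.png")[155:275,240:370]
cv2.imwrite("pics/topc.png",cv2.resize(a,None,fx=5,fy=5,interpolation=cv2.INTER_CUBIC))
cv2.imwrite("pics/sidec.png",cv2.resize(b,None,fx=5,fy=5,interpolation=cv2.INTER_CUBIC))
E
```

```text
(no output)
```

View pics/topc.png

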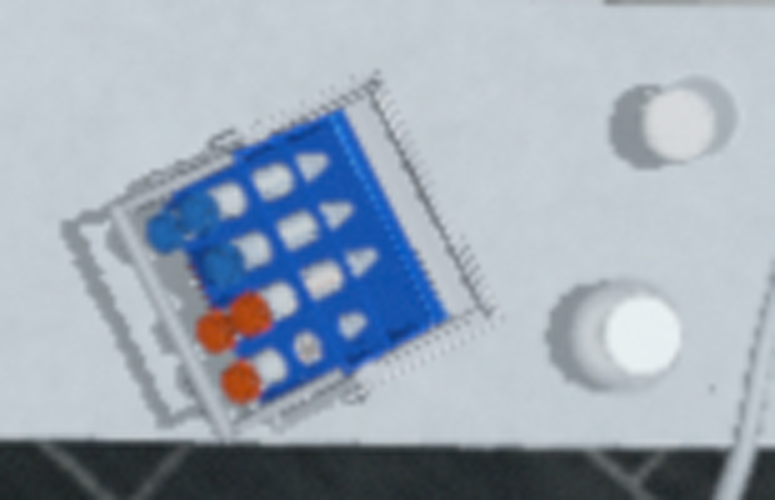

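View pics/sidec.png

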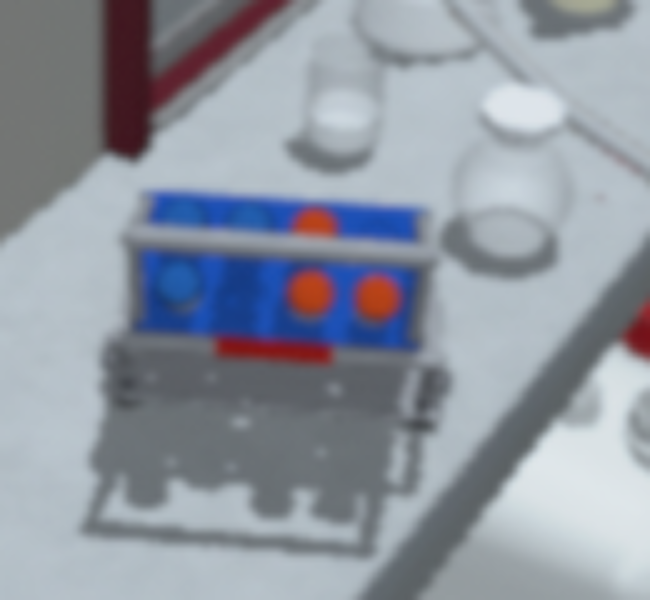

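Top crop: the handle rod ends are at (118,210) and (226,428), with flask and beaker to the right. Side crop: the rod ends are at (130,232) and (432,250), and the red prop sleeve runs from (217,350) to (332,353). A hose arches between the arm and the rack. Next I'll fit the stand pose and triangulate the hose.

```bash
cat > cam.py <<'E'
import cv2,numpy as np
from workcell import r
P={n:r.camera_params(n) for n in("side","top")}
def proj(n,X,p=None):
    p=p or P[n]; T=np.linalg.inv(p["cam_to_world"])
    return cv2.projectPoints(np.atleast_2d(X).astype(float),cv2.Rodrigues(T[:3,:3])[0],T[:3,3],p["K"],p["distortion"])[0][:,0]
def ray(n,uv,p=None):
    p=p or P[n]; u=cv2.undistortPoints(np.array([[uv]],float),p["K"],p["distortion"])[0,0]
    d=p["cam_to_world"][:3,:3]@[*u,1]; return p["cam_to_world"][:3,3],d
def plane(n,uv,z):
    o,d=ray(n,uv); return o+d*(z-o[2])/d[2]
def S2W(s,X):
    c,k=np.cos(s[2]),np.sin(s[2]); X=np.atleast_2d(X)
    return np.c_[s[0]+c*X[:,0]-k*X[:,1],s[1]+k*X[:,0]+c*X[:,1],X[:,2]]
E
python3 - <<'E'
from cam import *
from scipy.optimize import least_squares
tc=lambda x,y:(225+(x+.5)/5-.5,165+(y+.5)/5-.5); sc=lambda x,y:(240+(x+.5)/5-.5,155+(y+.5)/5-.5)
R=[[.1134,-.058,.1339],[.1134,.058,.1339]]; B=[[.089,-.025,.062],[.089,.025,.062]]
obs=[("top",R,[tc(118,210),tc(226,428)]),("side",R+B,[sc(130,232),sc(432,250),sc(217,350),sc(332,353)])]
f=lambda s:np.concatenate([(proj(n,S2W(s,X))-uv).ravel() for n,X,uv in obs])
o=plane("top",(283,217),.05)
s=least_squares(f,[o[0],o[1],2.03]); print(s.x,np.round(f(s.x),1)); np.save("s.npy",s.x)
print("handle",S2W(s.x,[[.1134,0,.1339]]),"bar",S2W(s.x,[[.089,0,.062]]))
print("base corners top crop",(proj("top",S2W(s.x,[[-.041,-.075,.008],[-.041,.075,.008],[-.033,-.063,.028]]))-[225,165])*5)
print("flask",plane("top",tc(640,335),.077),"beaker",plane("top",tc(685,125),.05),"vial",plane("top",(155,187),.06))
# hose: side end near (393,240), top end near (370,275); test heights
for n,uvs in(("side",[(393,240),(388,225),(350,175),(320,130)]),("top",[(370,275),(372,255),(385,200),(412,145)])):
  for uv in uvs: print(n,uv,[np.round(plane(n,uv,z),2)[:2].tolist() for z in(.05,.15,.25,.35)])
E
```

```text
[0.48430171 0.1290266  2.05871356] [-0.2 -0.4  0.7  0.3  0.7  0.8 -0.8  1.  -0.3 -1.1  0.4 -0.1]
handle [[0.43114125 0.22919409 0.1339    ]] bar [[0.44257965 0.20764129 0.062     ]]
base corners top crop [[370.8668269   59.68781771]
 [502.03888545 312.71501609]
 [370.6366472   82.18760155]]
flask [ 0.42699635 -0.00113412  0.077     ] beaker [ 0.53456297 -0.02945469  0.05      ] vial [0.5318101 0.4984438 0.06     ]
side (393, 240) [[0.26, 0.12], [0.23, 0.25], [0.2, 0.37], [0.18, 0.49]]
side (388, 225) [[0.28, 0.08], [0.25, 0.21], [0.22, 0.34], [0.19, 0.47]]
side (350, 175) [[0.43, -0.05], [0.38, 0.1], [0.32, 0.25], [0.26, 0.4]]
side (320, 130) [[0.61, -0.23], [0.53, -0.05], [0.44, 0.13], [0.35, 0.31]]
top (370, 275) [[0.32, -0.05], [0.33, -0.03], [0.34, -0.01], [0.34, 0.02]]
top (372, 255) [[0.37, -0.06], [0.37, -0.03], [0.38, -0.01], [0.38, 0.01]]
top (385, 200) [[0.51, -0.09], [0.5, -0.06], [0.49, -0.04], [0.48, -0.01]]
top (412, 145) [[0.65, -0.16], [0.63, -0.13], [0.61, -0.1], [0.59, -0.07]]
```

The fit is good to about 1 px: stand at (0.484, 0.129) with yaw 2.059, handle at (0.431, 0.229, 0.134). The hose is low, under about 0.17 m for x < 0.5. I'll straddle the rod with the tool tilted about 25° to stand +x, and cross the hose high.

```bash
cat > plan.py <<'E'
from cam import *
from scipy.spatial.transform import Rotation as Ro
s=np.load("s.npy")
def Rt(a,sg):   # tool tilted a (rad) to stand +x, y axis = sg*(stand x tilted)
    c,k=np.cos(s[2]),np.sin(s[2]); xs=np.array([c,k,0]); z=np.array([0,0,1.])
    tz=-np.sin(a)*xs-np.cos(a)*z; ty=sg*(np.cos(a)*xs-np.sin(a)*z)
    return np.c_[np.cross(ty,tz),ty,tz]
def W2S(p):
    d=np.array(p)-[s[0],s[1],0]; c,k=np.cos(s[2]),np.sin(s[2]); return np.array([c*d[0]+k*d[1],-k*d[0]+c*d[1],d[2]])
def cur():
    st=r.read_state(); return st,np.array(st["tcp_pos"]),Ro.from_rotvec(st["tcp_rot"]).as_matrix()
def tool(R,v): return np.round(R.T@np.array(v),4)
def rot(R,R2): return np.round(Ro.from_matrix(R.T@R2).as_rotvec(),4)
E
python3 - <<'E'
from plan import *
st,p,R=cur(); print(np.round(R,3).tolist())
for sg in(1,-1):
  G=Rt(np.radians(25),sg); V=Rt(0,sg)
  print(sg,"yaw",rot(R,V),"tilt",rot(V,G))
G=Rt(np.radians(25),1)
g=S2W(s,[[.1134,0,.1339]])[0]-.158*G[:,2]; pre=g-.09*G[:,2]; print(g,pre)
via=np.array([.43,-.15,.45]); print(tool(R,via-p),tool(R,pre+[0,0,.06]-via))
E
```

```text
[[0.901, 0.435, -0.001], [0.435, -0.901, 0.002], [0.0, -0.002, -1.0]]
1 yaw [-4.0000e-04  2.9000e-03  3.1035e+00] tilt [ 0.4363 -0.      0.    ]
-1 yaw [-0.0018 -0.0003 -0.0381] tilt [-0.4363  0.      0.    ]
[0.3998386  0.28817603 0.27709663] [0.38200798 0.32177333 0.35866433]
[ 0.322  -0.3028 -0.0458] [ 0.1619 -0.4457  0.0322]
```

Careful with the scale: shifts go in units of 20 mm and turns go in units of 0.1 rad. That gives: -0.0275 m is -1.375, 0.029 m is 1.45.

```bash
echo '[[[1.45,-1.375,-0.2,0,0,0],[1.45,-1.375,-0.2,0,0,0],[1.45,-1.375,-0.2,0,0,0],[1.45,-1.375,-0.2,0,0,0],[1.45,-1.375,-0.2,0,0,0]]]' > path.dat && python3 shift.py path.dat 0.03; echo '[[[1.45,-1.375,-0.2,0,0,0],[1.45,-1.375,-0.2,0,0,0],[1.45,-1.375,-0.2,0,0,0],[1.45,-1.375,-0.2,0,0,0],[1.45,-1.375,-0.2,0,0,0]]]' > path.dat && python3 shift.py path.dat; echo '[[[1.45,-1.375,-0.2,0,0,0],[0,0,0,0,0,0]]]' > path.dat && python3 shift.py path.dat
```

```text
time_s: 0.52
tcp_pos: [0.3427, -0.3742, 0.4242]
tcp_rot: [-3.062, -0.699, 0.0]
contact_force: [0.2, 0.2, 0.9]
width: 0.0301
gripper_force: 0.0
time_s: 0.93
tcp_pos: [0.4133, -0.1871, 0.4445]
tcp_rot: [-3.062, -0.7, 0.0]
contact_force: [-0.2, 0.2, 0.6]
width: 0.0301
gripper_force: 0.0
time_s: 1.1
tcp_pos: [0.4288, -0.1466, 0.4494]
tcp_rot: [-3.058, -0.713, -0.004]
contact_force: [0.8, -1.3, 0.4]
width: 0.0297
gripper_force: 0.0
```

In the tool's units: -0.037 m is -1.85, 0.0135 m is 0.675.

```bash
echo '[[[0.675,-1.85,0.135,0,0,0],[0.675,-1.85,0.135,0,0,0],[0.675,-1.85,0.135,0,0,0],[0.675,-1.85,0.135,0,0,0],[0.675,-1.85,0.135,0,0,0]]]' > path.dat && python3 shift.py path.dat; echo '[[[0.675,-1.85,0.135,0,0,0],[0.675,-1.85,0.135,0,0,0],[0.675,-1.85,0.135,0,0,0],[0.675,-1.85,0.135,0,0,0],[0.675,-1.85,0.135,0,0,0]]]' > path.dat && python3 shift.py path.dat;echo '[[[0.675,-1.85,0.135,0,0,0],[0.675,-1.85,0.135,0,0,0],[0,0,0,0,0,-0.38],[0,0,0,0,0,0]]]' > path.dat && python3 shift.py path.dat
echo '[[[0,0,0,-1.1,0,0],[0,0,0,-1.1,0,0],[0,0,0,-1.1,0,0],[0,0,0,-1.063,0,0],[0,0,0,0,0,0]]]' > path.dat && python3 shift.py path.dat
python3 - <<'E'
from plan import *
st,p,R=cur(); G=Rt(np.radians(25),-1); print(st["q"],rot(R,G))
h=S2W(s,[[.1134,0,.1339]])[0]; pre=h-.248*G[:,2]; print(tool(R,pre-p))
cv2.imwrite("pics/w1.png",r.get_image("wrist")); p=r.camera_params("wrist"); print(proj("wrist",S2W(s,[[.1134,-.058,.1339],[.1134,.058,.1339],[.1134,0,.1339]]),p))
E
```

```text
time_s: 1.52
tcp_pos: [0.4071, 0.0455, 0.4347]
tcp_rot: [3.063, 0.699, -0.0]
contact_force: [1.5, -0.4, -0.2]
width: 0.0301
gripper_force: 0.0
time_s: 1.93
tcp_pos: [0.3875, 0.2418, 0.4213]
tcp_rot: [3.062, 0.701, 0.0]
contact_force: [0.1, -0.2, 1.0]
width: 0.0297
gripper_force: 0.0
time_s: 2.27
tcp_pos: [0.3798, 0.32, 0.4151]
tcp_rot: [3.046, 0.765, -0.003]
contact_force: [0.1, -1.4, 0.2]
width: 0.0297
gripper_force: 0.0
time_s: 2.68
tcp_pos: [0.3804, 0.3179, 0.4157]
tcp_rot: [2.632, 0.653, 0.144]
contact_force: [0.0, -0.3, -0.5]
width: 0.0302
gripper_force: 0.0
[ 0.63628307 -0.23522683  1.88064021 -0.43352847  1.56740908  1.73752458] [ 0.0026  0.0015 -0.0009]
[ 0.0033 -0.0267  0.0505]
[[222.0043595  106.0830196 ]
 [225.74434305 233.67204179]
 [223.90899719 173.78615921]]
```

View pics/w1.png

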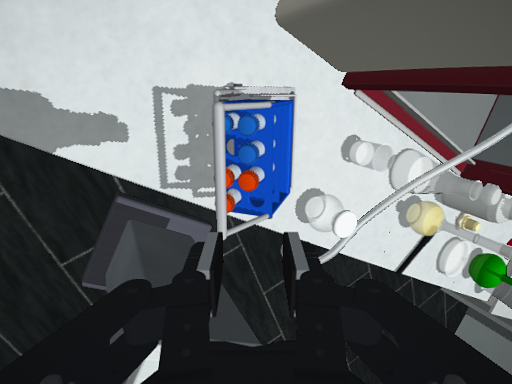

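The wrist view shows the rod running vertically from about (221,100) to (222,235), close to the prediction at x = 222–226. I'll move to the pre-pose directly behind the rod and measure again.

```bash
echo '[[[0.08,-0.67,1.25,0,0,0],[0.085,-0.665,1.275,0,0,0],[0,0,0,0,0,0]]]' > path.dat && python3 shift.py path.dat
python3 - <<'E'
from plan import *
st,p,R=cur(); G=Rt(np.radians(25),-1); h=S2W(s,[[.1134,0,.1339]])[0]
print("rem",tool(R,h-.158*G[:,2]-p),rot(R,G))
im=r.get_image("wrist"); cv2.imwrite("pics/w2.png",im); p=r.camera_params("wrist"); print(proj("wrist",S2W(s,[[.1134,-.058,.1339],[.1134,0,.1339],[.1134,.058,.1339]]),p))
E
```

```text
time_s: 2.98
tcp_pos: [0.3809, 0.321, 0.3533]
tcp_rot: [2.635, 0.656, 0.131]
contact_force: [0.1, -0.5, -1.4]
width: 0.0301
gripper_force: 0.0
rem [0.0022 0.0023 0.0851] [-0.0023  0.01    0.0021]
[[255.78235174 112.29623213]
 [255.50843437 194.67287026]
 [255.25226465 264.91609024]]
```

View pics/w2.png

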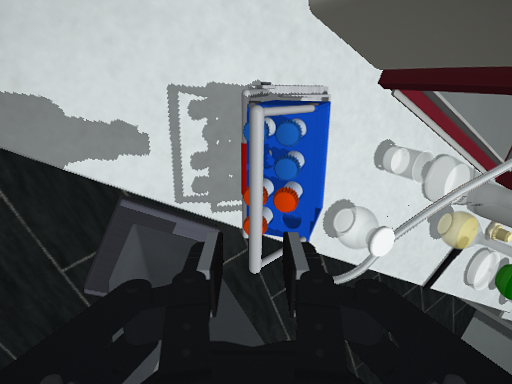

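The rod lies at x≈256, rows 105–270. That matches the prediction (255.5) and is centred between the fingers. I'll advance along the tool axis and narrow the opening.

```bash
echo '[[[0.05,0.05,1.4,0,0,0],[0.05,0.05,1.4,0,0,0],[0,0,0.75,0,0,0],[0,0,0.7,0,0,0],[0,0,0,0,0,0]]]' > path.dat && python3 shift.py path.dat; echo '[[[0,0,0,0,0,0],[0,0,0,0,0,0]]]' > path.dat && python3 shift.py path.dat 0.02
python3 - <<'E'
from plan import *
st,p,R=cur(); G=Rt(np.radians(25),-1); h=S2W(s,[[.1134,0,.1339]])[0]
print("rem",tool(R,h-.158*G[:,2]-p),rot(R,G),st["contact_force"],st["width"],st["q"])
heel=np.array([.03,0,.008])
prev=None
for a in np.radians([45,40,35,30,27,24,21,18,15,12,9,6,3,0]):
    hs=heel+[-.03*np.cos(a)+.148*np.sin(a),0,.03*np.sin(a)+.148*np.cos(a)]
    w=S2W(s,[hs])[0]
    if prev is not None: print(round(np.degrees(a)),tool(R,w-prev),tool(R,w-h))
    prev=w
cv2.imwrite("pics/s2.png",cv2.resize(r.get_image("side")[130:260,220:390],None,fx=4,fy=4,interpolation=cv2.INTER_CUBIC))
E
```

```text
time_s: 3.45
tcp_pos: [0.4016, 0.2888, 0.2821]
tcp_rot: [2.635, 0.653, 0.141]
contact_force: [-1.2, -0.2, -0.7]
width: 0.0303
gripper_force: 0.0
time_s: 3.62
tcp_pos: [0.4021, 0.2905, 0.2853]
tcp_rot: [2.636, 0.654, 0.149]
contact_force: [-0.0, 0.4, 0.9]
width: 0.0197
gripper_force: 0.0
rem [-0.0031 -0.0025  0.0079] [-0.0006 -0.0026 -0.002 ] [-0.01867378  0.36514866  0.88163092] 0.019699934329772382 [ 0.56612487 -0.12213023  2.00754015 -0.45002141  1.31642796  1.77882324]
40 [ 0.      0.0131 -0.0014] [ 0.      0.0131 -0.0014]
35 [ 0.      0.0132 -0.0002] [ 0.0001  0.0262 -0.0016]
30 [0.     0.0131 0.0009] [ 0.0001  0.0394 -0.0007]
27 [0.     0.0078 0.0011] [0.0001 0.0472 0.0004]
24 [0.     0.0078 0.0015] [0.0001 0.055  0.0019]
21 [0.     0.0077 0.0019] [0.0001 0.0626 0.0038]
18 [0.     0.0076 0.0023] [0.0001 0.0702 0.0061]
15 [0.     0.0074 0.0027] [0.0001 0.0776 0.0088]
12 [0.     0.0073 0.0031] [0.0001 0.0849 0.0118]
9 [0.     0.0071 0.0035] [0.0001 0.092  0.0153]
6 [0.     0.0069 0.0038] [0.0002 0.0989 0.0191]
3 [0.     0.0067 0.0042] [0.0002 0.1056 0.0233]
0 [0.     0.0065 0.0045] [0.0002 0.1121 0.0278]
```

View pics/s2.png

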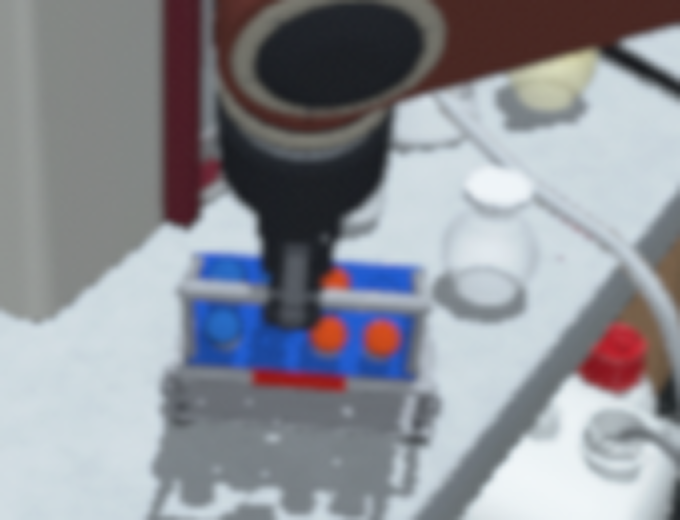

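Fingers straddle the rod correctly. I'll go slightly deeper, then push the rack up slowly.

```bash
echo '[[[0,0.05,0.3,0,0,0],[0,0.25,0,0,0,0],[0,0.3,-0.025,0,0,0],[0,0.3,-0.025,0,0,0],[0,0.3,-0.015,0,0,0]]]' > path.dat && python3 shift.py path.dat; echo '[[[0,0.3,-0.01,0,0,0],[0,0.3,0,0,0,0],[0,0.3,0,0,0,0],[0,0.3,0.02,0,0,0],[0,0,0,0,0,0]]]' > path.dat && python3 shift.py path.dat
python3 - <<'E'
from plan import *
st,p,R=cur(); G=Rt(np.radians(25),-1); h=S2W(s,[[.1134,0,.1339]])[0]
print("rel aligned",tool(R,p-(h-.158*G[:,2])),rot(R,G),st["contact_force"],st["width"])
cv2.imwrite("pics/s3.png",cv2.resize(r.get_image("side")[130:260,220:390],None,fx=4,fy=4,interpolation=cv2.INTER_CUBIC))
E
```

```text
time_s: 4.08
tcp_pos: [0.4128, 0.2688, 0.2895]
tcp_rot: [2.634, 0.655, 0.146]
contact_force: [-0.2, 0.2, -0.1]
width: 0.0203
gripper_force: 0.2
time_s: 4.5
tcp_pos: [0.4233, 0.2492, 0.2997]
tcp_rot: [2.634, 0.654, 0.147]
contact_force: [1.4, -0.5, 0.1]
width: 0.0201
gripper_force: 0.0
rel aligned [ 0.0026  0.0507 -0.0012] [ 0.0005 -0.0005 -0.0015] [ 1.43020438 -0.52171122  0.10674366] 0.020125611341540207
```

View pics/s3.png

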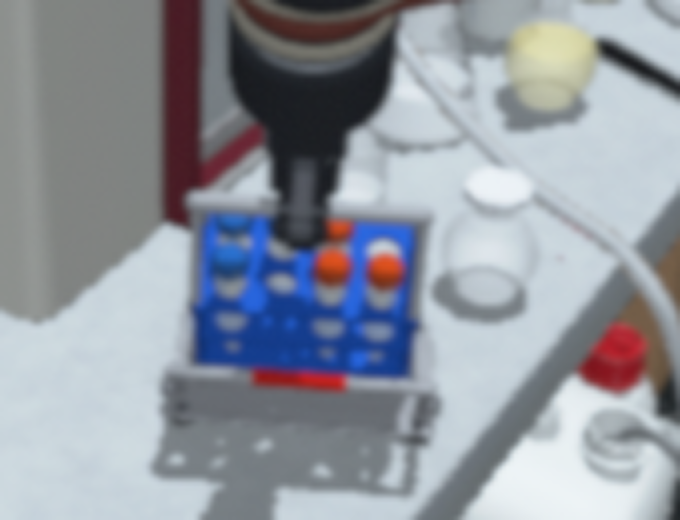

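The rack is up to about 28°, near balance, with the fingers well placed. Now I'll ease it over.

In the tool's units: 0.004 m is 0.2, 0.0011 m is 0.055.

```bash
echo '[[[0,0.2,0.04,0,0,0],[0,0.2,0.04,0,0,0],[0,0.2,0.045,0,0,0],[0,0.2,0.05,0,0,0],[0,0.2,0.055,0,0,0]]]' > path.dat && python3 shift.py path.dat; echo '[[[0,0.2,0.06,0,0,0],[0,0.2,0.065,0,0,0],[0,0.2,0.075,0,0,0],[0,0.2,0.08,0,0,0],[0,0.2,0.09,0,0,0]]]' > path.dat && python3 shift.py path.dat; echo '[[[0,0.15,0.075,0,0,0],[0,0.15,0.08,0,0,0],[0,0.15,0.08,0,0,0],[0,0.15,0.09,0,0,0],[0,0,0,0,0,0]]]' > path.dat && python3 shift.py path.dat
python3 - <<'E'
from plan import *
st,p,R=cur(); G=Rt(np.radians(25),-1); h=S2W(s,[[.1134,0,.1339]])[0]
print("rel aligned",tool(R,p-(h-.158*G[:,2])),rot(R,G),st["contact_force"],st["width"])
E
```

```text
time_s: 4.97
tcp_pos: [0.4323, 0.2319, 0.3032]
tcp_rot: [2.634, 0.656, 0.145]
contact_force: [-1.0, -0.7, 0.1]
width: 0.0199
gripper_force: 0.1
time_s: 5.38
tcp_pos: [0.4423, 0.2131, 0.305]
tcp_rot: [2.634, 0.655, 0.145]
contact_force: [0.5, -1.2, -0.8]
width: 0.0199
gripper_force: 0.2
time_s: 5.8
tcp_pos: [0.4487, 0.201, 0.3041]
tcp_rot: [2.634, 0.655, 0.145]
contact_force: [0.9, 0.2, 0.3]
width: 0.0198
gripper_force: 0.4
rel aligned [0.0024 0.102  0.0178] [ 0.0002  0.0003 -0.0006] [0.86528568 0.19505103 0.29617413] 0.019815398635556866
```

```bash
echo '[[[0,0.1,0.065,0,0,0],[0,0.1,0.065,0,0,0],[0,0.1,0.065,0,0,0],[0,0.1,0.065,0,0,0],[0,0.05,0.035,0,0,0]]]' > path.dat && python3 shift.py path.dat; echo '[[[0,0.05,0.035,0,0,0],[0,0,0,0,0,0],[0,0,0,0,0,0]]]' > path.dat && python3 shift.py path.dat
python3 - <<'E'
from plan import *
st,p,R=cur(); G=Rt(np.radians(25),-1); h=S2W(s,[[.1134,0,.1339]])[0]
print("rel aligned",tool(R,p-(h-.158*G[:,2])),st["contact_force"],st["width"],st["gripper_force"])
a=r.get_image("side")[115:265,225:385]; w=r.get_image("wrist")
print(proj("side",S2W(s,[[0,-.058,.156],[0,.058,.156],[.03,0,.008]]))-[225,115],proj("wrist",S2W(s,[[0,-.058,.156],[0,.058,.156]]),r.camera_params("wrist")))
a=cv2.resize(a,(410,384),interpolation=cv2.INTER_CUBIC); cv2.imwrite("pics/u1.png",np.hstack([a,w[:,60:450]]))
E
```

```text
time_s: 6.22
tcp_pos: [0.4535, 0.1919, 0.3025]
tcp_rot: [2.634, 0.656, 0.145]
contact_force: [-0.2, 0.8, 0.3]
width: 0.0199
gripper_force: 0.0
time_s: 6.47
tcp_pos: [0.454, 0.191, 0.3023]
tcp_rot: [2.634, 0.655, 0.145]
contact_force: [-0.2, 0.7, 0.5]
width: 0.02
gripper_force: 0.0
rel aligned [0.0023 0.1115 0.0241] [-0.23276039  0.73979804  0.47572528] 0.020037127475165034 0.0
[[ 46.48547872  47.94762027]
 [100.4031906   50.9658503 ]
 [ 69.61723175 111.48744523]] [[256.15971851 139.37460023]
 [255.51229187 355.822675  ]]
```

View pics/u1.png

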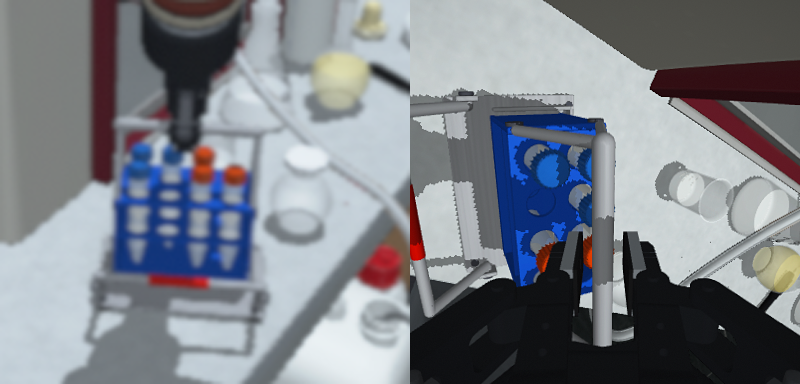

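The rack stands upright, with rod ends in the side view at (117,122) and (256,132), as predicted. The rod is centred between the fingers with no contact. I'll open, retreat along the tool axis and plan the prop push.

In the tool's units: -0.03 m is -1.5, -0.02 m is -1.

```bash
echo '[[[0,0,0,0,0,0],[0,0,0,0,0,0],[0,0,-0.5,0,0,0],[0,0,-1,0,0,0],[0,0,-1.5,0,0,0]]]' > path.dat && python3 shift.py path.dat 0.034;  echo '[[[0,0,-1.5,0,0,0],[0,0,-1.5,0,0,0],[0,0,0,0,0,0],[0,0,0,0,0,0]]]' > path.dat && python3 shift.py path.dat 0
python3 - <<'E'
from plan import *
st,p,R=cur(); G=Rt(np.radians(25),-1); print(st["width"],W2S(p),rot(R,G))
H=np.array([.046,0,.014]); a0=np.arctan2(.048,.043)
bar=lambda q:S2W(s,[H+.0645*np.array([np.cos(a0+q),0,np.sin(a0+q)])])[0]
st0=bar(0)-.161*G[:,2]-(.0185+.015)*G[:,1]
print("to above",tool(R,st0-.1*G[:,2]-p))
b=bar(0)
for q in np.arange(.1,.86,.15): print(round(q,2),tool(G,bar(q)-b))
E
```

```text
time_s: 6.98
tcp_pos: [0.4413, 0.2131, 0.3552]
tcp_rot: [2.634, 0.655, 0.138]
contact_force: [0.3, 0.1, 0.1]
width: 0.0336
gripper_force: 0.0
time_s: 7.32
tcp_pos: [0.4302, 0.2366, 0.4143]
tcp_rot: [2.635, 0.656, 0.153]
contact_force: [-0.4, -0.2, -1.1]
width: -0.0003
gripper_force: 0.0
-0.0003026180088494422 [ 0.12036497 -0.00267237  0.41434169] [ 0.0001 -0.0055 -0.0011]
to above [-0.0032 -0.154   0.0715]
0.1 [ 0.      0.0063 -0.0016]
0.25 [ 0.      0.0159 -0.0027]
0.4 [ 0.      0.0255 -0.0024]
0.55 [ 0.      0.035  -0.0007]
0.7 [0.     0.0442 0.0025]
0.85 [0.     0.0527 0.0069]
```

In the tool's units: -0.0385 m is -1.925, 0.018 m is 0.9.

```bash
echo '[[[-0.04,-1.925,0.9,0,0,0],[-0.04,-1.925,0.9,0,0,0],[-0.04,-1.925,0.9,0,0,0],[-0.04,-1.925,0.9,0,0,0],[0,0,0,0,0,0]]]' > path.dat && python3 shift.py path.dat; echo '[[[0,0,1.65,0,0,0],[0,0,1.65,0,0,0],[0,0,1.65,0,0,0],[0,0,0,0,0,0]]]' > path.dat && python3 shift.py path.dat
python3 - <<'E'
from plan import *
st,p,R=cur(); G=Rt(np.radians(25),-1)
b=S2W(s,[[.089,0,.062]])[0]; print("to touch",tool(R,b-.161*G[:,2]-.0185*G[:,1]-p),rot(R,G),st["contact_force"])
a=r.get_image("side")[115:265,225:385]; w=r.get_image("wrist")
a=cv2.resize(a,(410,384),interpolation=cv2.INTER_CUBIC); cv2.imwrite("pics/b1.png",np.hstack([a,w[:,60:450]]))
E
```

```text
time_s: 7.73
tcp_pos: [0.373, 0.3291, 0.2743]
tcp_rot: [2.63, 0.663, 0.126]
contact_force: [-0.3, 0.0, -0.9]
width: 0.0
gripper_force: 0.0
time_s: 8.07
tcp_pos: [0.3947, 0.2884, 0.1871]
tcp_rot: [2.631, 0.655, 0.128]
contact_force: [-0.7, -1.5, -0.8]
width: -0.0005
gripper_force: 0.0
to touch [ 0.0043  0.0136 -0.008 ] [0.001  0.0128 0.0028] [-0.73001828 -1.52910459 -0.8064722 ]
```

View pics/b1.png

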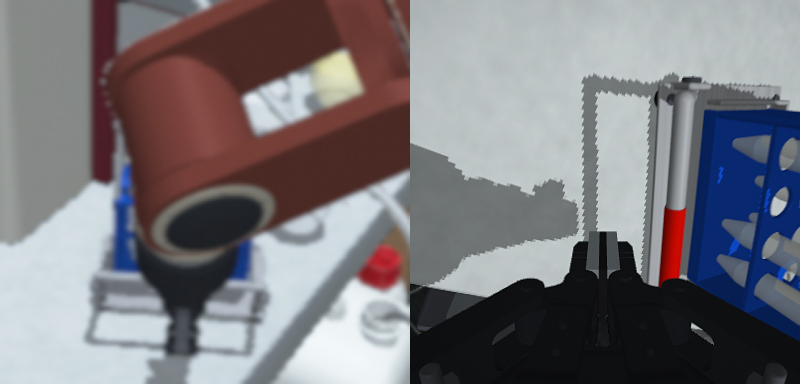

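The closed fingers stand behind the bar, which the wrist view shows at x≈675 with its red sleeve at rows 207–285. Now I'll push along the prop's arc.

In the tool's units: 0.008 m is 0.4, -0.003 m is -0.15.

```bash
echo '[[[0.05,0.4,-0.15,0,0,0],[0.05,0.4,-0.15,0,0,0],[0.05,0.4,-0.05,0,0,0],[0,0.4,-0.05,0,0,0],[0,0.4,0,0,0,0]]]' > path.dat && python3 shift.py path.dat; echo '[[[0,0.4,0,0,0,0],[0,0.3,0.05,0,0,0],[0,0.2,0.05,0,0,0],[0,0,0,0,0,0]]]' > path.dat && python3 shift.py path.dat
python3 - <<'E'
from plan import *
st,p,R=cur(); G=Rt(np.radians(25),-1)
b=S2W(s,[[.039,0,.078]])[0]; print("to end",tool(R,b-.161*G[:,2]-.0185*G[:,1]-p),rot(R,G),tool(R,st["contact_force"]))
cv2.imwrite("pics/b2.png",r.get_image("wrist"))
E
```

```text
time_s: 8.58
tcp_pos: [0.4161, 0.2643, 0.2203]
tcp_rot: [2.635, 0.655, 0.151]
contact_force: [-0.9, 1.8, 0.8]
width: -0.0
gripper_force: 0.7
time_s: 8.92
tcp_pos: [0.4234, 0.2482, 0.2236]
tcp_rot: [2.634, 0.654, 0.145]
contact_force: [-0.2, 0.1, 0.2]
width: -0.0003
gripper_force: 0.0
to end [-0.002   0.0059  0.0111] [ 0.0005  0.0008 -0.001 ] [-0.0783 -0.1045 -0.2594]
```

View pics/b2.png

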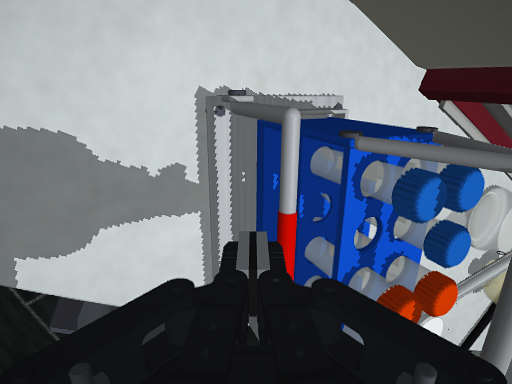

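The bar is folded up close to the rack at x≈290, still touching the fingers. I've used up my picture views (that was one over the limit of 10), so I'll finish on force and pixel measurements.

```bash
for i in 1 2; do :; done; echo '[[[0,0.1,0.1,0,0,0],[0,0.1,0.1,0,0,0],[0,0,0,0,0,0]]]' > path.dat && python3 shift.py path.dat; echo '[[[0,0.1,0.1,0,0,0],[0,0,0,0,0,0]]]' > path.dat && python3 shift.py path.dat
python3 - <<'E'
from plan import *
st,p,R=cur(); G=Rt(np.radians(25),-1)
b=S2W(s,[[.039,0,.078]])[0]; print("to end",tool(R,b-.161*G[:,2]-.0185*G[:,1]-p),tool(R,st["contact_force"]),tool(R,st["wrist_torque"]),st["wrist_torque"])
E
```

```text
time_s: 9.22
tcp_pos: [0.4254, 0.2441, 0.221]
tcp_rot: [2.634, 0.656, 0.144]
contact_force: [-0.3, -0.2, -0.4]
width: -0.0004
gripper_force: 0.0
time_s: 9.38
tcp_pos: [0.4268, 0.2418, 0.2203]
tcp_rot: [2.634, 0.656, 0.145]
contact_force: [0.2, 0.3, 0.4]
width: 0.0001
gripper_force: 0.0
to end [-0.0021  0.0007  0.005 ] [ 0.3494 -0.031  -0.4304] [ 0.2123 -0.0033 -0.066 ] [0.1730735  0.12677843 0.05832057]
```

```bash
cat > barq.py <<'E'
from plan import *
H=np.array([.046,0,.014]); a0=np.arctan2(.048,.043)
def barline(q,y): return S2W(s,[H+.0645*np.array([np.cos(a0+q),0,np.sin(a0+q)])+[0,y,0]])[0]
def show():
    st,p,R=cur(); im=r.get_image("wrist").astype(int); P=r.camera_params("wrist")
    m=(im[...,2]>120)&(im[...,1]<60)&(im[...,0]<60); m[:,:230]=0; m[:,340:]=0
    rows=[v for v in range(150,300) if m[v].sum()>5]; v=rows[0]+8
    u=np.where(m[v])[0]; print("red row",rows[0],"at row",v,"cols",u.min(),u.max(),"F",tool(R,st["contact_force"]))
    for q in np.arange(.45,.9,.05):
        L=proj("wrist",[barline(q,y) for y in np.linspace(-.068,.03,50)],P); i=np.argmin(abs(L[:,1]-v)); print(round(q,2),np.round(L[i],1),end="; ")
    print()
if __name__=="__main__": show()
E
python3 barq.py
```

```text
red row 217 at row 225 cols 283 299 F [ 0.3494 -0.031  -0.4304]
0.45 [245.1 226.7]; 0.5 [252.3 226.1]; 0.55 [259.4 225.4]; 0.6 [266.3 224.6]; 0.65 [273.  223.6]; 0.7 [279.3 226.5]; 0.75 [285.5 225.3]; 0.8 [291.3 223.9]; 0.85 [296.7 226.3];
```

```bash
echo '[[[0,0.1,0.05,0,0,0],[0,0.1,0.05,0,0,0],[0,0,0,0,0,0]]]' > path.dat && python3 shift.py path.dat; python3 barq.py
```

```text
time_s: 9.68
tcp_pos: [0.4284, 0.2389, 0.2207]
tcp_rot: [2.639, 0.655, 0.144]
contact_force: [-6.7, 7.9, 1.9]
width: 0.0001
gripper_force: 4.8
red row 217 at row 225 cols 282 298 F [-2.2209 -8.3901 -5.9241]
0.45 [239.2 223.8]; 0.5 [246.6 223.3]; 0.55 [253.8 226.7]; 0.6 [260.8 225.9]; 0.65 [267.6 224.9]; 0.7 [274.2 223.8]; 0.75 [280.3 226.6]; 0.8 [286.3 225.2]; 0.85 [292.  223.7];
```

The reaction has risen to 8 N and the bar measures about 0.84 rad, so it is on its stop. I'll back off, go clear and verify by pixels.

Careful with the scale: shifts go in units of 20 mm and turns go in units of 0.1 rad. That gives: -0.04 m is -2, -0.035 m is -1.75.

```bash
echo '[[[0,-0.3,0,0,0,0],[0,-1,0,0,0,0],[0,-1.5,0,0,0,0],[0,0,-1.75,0,0,0],[0,0,-2,0,0,0]]]' > path.dat && python3 shift.py path.dat; echo '[[[0,0,-2,0,0,0],[0,0,-2,0,0,0],[0,0,0,0,0,0],[0,0,0,0,0,0]]]' > path.dat && python3 shift.py path.dat
python3 - <<'E'
from barq import *
w=r.get_image("wrist").astype(int); P=r.camera_params("wrist"); a=r.get_image("side").astype(int); t=r.get_image("top").astype(int)
for n,im,PP in(("wrist",w,P),("side",a,None),("top",t,None)):
    m=((im[...,2]>110)&(im[...,1]<60)&(im[...,0]<60)).astype(np.uint8)
    N,_,S,C=cv2.connectedComponentsWithStats(m); print(n,[(S[i,:5].tolist(),C[i].round(1).tolist()) for i in range(1,N) if S[i,4]>12][:8])
    for q in(.7,.75,.8,.85): print("  pred",q,proj(n,[barline(q,0)],PP).round(1))
    b=((im[...,0]>110)&(im[...,2]<70)).astype(np.uint8); N,_,S,C=cv2.connectedComponentsWithStats(b); print("  blue",[(S[i].tolist(),C[i].round(1).tolist()) for i in range(1,N) if S[i,4]>60])
    print("  pred back-face corners",proj(n,S2W(s,[[.03,y,z] for y in(-.06,.06) for z in(.01,.085)]),PP).round(0).tolist())
    print("  rod",proj(n,S2W(s,[[0,-.058,.156],[0,.058,.156]]),PP).round(0).tolist())
cv2.imwrite("pics/fin_w.png",w); print(r.read_state()["contact_force"])
E
```

```text
time_s: 10.15
tcp_pos: [0.3882, 0.3104, 0.2605]
tcp_rot: [2.63, 0.658, 0.131]
contact_force: [1.4, 1.1, -0.2]
width: -0.0001
gripper_force: 0.0
time_s: 10.48
tcp_pos: [0.3747, 0.3419, 0.3406]
tcp_rot: [2.636, 0.656, 0.154]
contact_force: [0.2, 0.1, 1.3]
width: 0.0001
gripper_force: 0.0
wrist [([320, 154, 13, 50, 415], [325.8, 178.2]), ([365, 188, 40, 25, 319], [382.1, 200.2]), ([361, 217, 23, 22, 207], [372.1, 227.7])]
  pred 0.7 [[320.9 175.5]]
  pred 0.75 [[323.7 175.2]]
  pred 0.8 [[326.3 174.7]]
  pred 0.85 [[328.8 174.3]]
  blue [([298, 114, 27, 99, 1783], [309.5, 160.5]), ([340, 116, 58, 124, 2574], [363.2, 170.6]), ([335, 119, 14, 7, 69], [341.3, 121.6]), ([402, 129, 14, 22, 212], [408.3, 139.9]), ([332, 139, 15, 41, 418], [338.8, 158.5]), ([398, 161, 14, 19, 199], [404.1, 169.7]), ([330, 190, 13, 15, 115], [335.7, 196.5]), ([379, 205, 9, 21, 84], [383.2, 215.2])]
  pred back-face corners [[299.0, 106.0], [346.0, 110.0], [295.0, 208.0], [335.0, 233.0]]
  rod [[439.0, 119.0], [416.0, 256.0]]
side [([462, 0, 11, 6, 18], [467.6, 2.3]), ([438, 14, 6, 6, 17], [439.7, 16.5]), ([417,
[... 717 characters left out ...]
374.5, 40.0]), ([107, 47, 22, 4, 45], [117.4, 48.4]), ([130, 47, 31, 3, 60], [143.6, 48.0]), ([162, 47, 10, 2, 15], [165.7, 47.7]), ([175, 46, 9, 3, 15], [178.8, 46.7])]
  pred 0.7 [[283.2 216.5]]
  pred 0.75 [[284.4 215.9]]
  pred 0.8 [[285.5 215.3]]
  pred 0.85 [[286.7 214.7]]
  blue [([296, 184, 17, 23, 155], [303.6, 195.1]), ([279, 188, 33, 48, 519], [292.9, 209.2]), ([311, 210, 10, 17, 83], [315.5, 218.5])]
  pred back-face corners [[278.0, 194.0], [279.0, 191.0], [299.0, 235.0], [301.0, 235.0]]
  rod [[291.0, 183.0], [315.0, 228.0]]
[-0.02924178 -0.15489157 -0.22461187][ WARN:0@3.762] global loadsave.cpp:1063 imwrite_ Unsupported depth image for selected encoder is fallbacked to CV_8U.
```

```bash
python3 -c "
from workcell import r
print(r.sign_off())"
```

```text
the job is handed in; nothing more can be done
None
```

I handed in the job at about 10.5 s: by my measurements the rack stands upright in its place and the prop is against its stop (estimated 0.79–0.84 rad, 0.75 needed), the arm is clear and never went near the glassware, but I viewed 11 pictures, one over the limit of 10.

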